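# Sort vials and centring rings into their trays

## Robot

A 7-joint arm with a two-finger parallel gripper is mounted at the origin on a cart in front of the work surface, level with it; the furniture and walls round the work are solid. World frame = base frame: x ahead of the robot, y to its left, z up, the work surface at z = 0. Lengths are in m, angles in rad, forces in N, time in s.
With the tool pointing down it reaches from about 0.4 to 0.85 m from the base axis. Payload 10.4 kg.
Tool frame: the origin (TCP) lies midway between the tips of the shut fingers; the grasp point (between the pads) lies 19 mm behind it (ctrl.tcp_to_grasp is the distance from the TCP to the grasp point, in m); z points along the fingers, y is the line along which they close (so a half turn about z gives the same grasp; the last joint's range is limited). The gripper opens to 87 mm and grips with 3 to 60 N. Pads are 19 mm wide; open, the fingers measure 117 mm over their backs; the gripper's body (75 mm by 190 mm) begins 51 mm behind the grasp point.
Start: joints at [1.239, 0.332, -0.065, 1.46, 0.022, 1.35, -0.088], TCP at [0.19, -0.595, 0.223] pointing down, gripper open.
Joint ranges: [-2.6, 2.6], [-0.5, 2.12], [-1.47, 1.34], [0.16, 2.42], [-1.27, 4.41], [0.06, 2.06], [-2.6, 2.6]. Speed limits (rad/s): [2.22, 2.22, 2.79, 2.79, 3.14, 3.14, 3.14].

## Interface

Orientations are given as a unit quaternion [x, y, z, w].
In Python, from cell import ctrl gives the robot as it stands.
- The arm moves only by the tool send_rows, never from a script. Its argument "series" is a list of rows, each an object of numbers: "tx", "ty", "tz": the shift along the tool's x, y, z in m; "rx", "ry", "rz": the turn, a rotation vector about the tool's x, y, z in degrees. In form: [{"tx": .., "ty": .., "tz": .., "rx": .., "ry": .., "rz": ..}, ...]. A call has 1 to 8 rows; each row is the pose to reach, as a shift and turn from the pose commanded when the call began, along the tool's axes at that moment; what a row does not reach only later rows make up. A row lasts 1/12 s, in which the tool goes at most 41.7 mm and 7.16 degrees, less where a joint would pass 70% of its speed; a pose out of reach is approached as far as the arm can. A call with a gripper value outside its range is refused whole. "fingers" is the opening, from 0 (shut) to 1 (fully open), set as the call begins (left out, the last holds). The fingers move at their own pace and stop on an object; the grip force is fixed at half the most. Time passes only in rows, so rows that repeat a pose let the fingers close. It gives the time, the measured TCP pose, the force, the opening and the grip force at its end, in the units of the state.
- ctrl.state(): the state, without advancing time (a new reading comes with each control period).
- ctrl.camera(name): name is "scene" or "top"; returns a dict with "color" (384x512x3 uint8, red, green, blue), "camera_matrix" (3x3 intrinsics, pixels), "position" and "orientation" of the camera in the world. Camera axes: x right, y up, looking along -z (the intrinsics and any distortion apply to the point x, -y, -z); pixel columns grow to the right and rows downward; lengths in m; the calibration is good to about 2 mm. A picture is of the moment at which its call begins. There is no depth.
- ctrl.finish_job(): hands the job in; it is judged then, once.
Trained networks look in the newest picture that a camera, given by its name, has taken for a name from the list of things; names that differ only in an ending like _2 or _b are one class to them, and where a whole thing is asked for, a point or a joint stands for the part that bears it (a point fixed in the world has none). Each returns a list of dicts, best first, with "p" (0 to 1); they miss things now and then, are a little off and sometimes report something else, mostly with a low value. They report only what shows in the picture. A call takes as long as a camera call.
- ctrl.trace(camera, label): "region" (384x512 bool, what is visible of it) and "xy" ([column, row] as shares, 0 to 1, of the picture: columns of its width, rows of its height, amid what is visible of it).
- ctrl.mark_of(camera, label): "xy" ([column, row] as shares, 0 to 1, of the picture: columns of its width, rows of its height: a listed point, or the origin of a listed thing).
The state is a dict: "clock": time; "qpos": joint angles; "qd": joint speeds; "tau": joint torques, N m; "position": TCP position; "tool_rot": TCP orientation; "ft_force": force on the tool from outside, world axes, zero at the start; "ft_torque": the same for the moment, N m; "width": finger opening in m; "gripper_force": force on a finger pad.
Only numpy, scipy, OpenCV 4.12 (cv2) and the standard library are available. Lean on these libraries where they do the work, as an engineer would, in place of code of your own. Each camera call takes 0.05 s, during which the arm holds its last target. There are 200 camera calls.

## Task

Sort the things left over on the bench into the two low steel trays, like with like: stand the two loose glass vials upright in the tray that already holds a vial, and lay the large flat centring ring in the tray that already holds a small centring ring. What is already in the trays stays in its tray, with the vial standing, and the nut, the petri dish and the roll of tape stay where they are.

Things in the scene. Friction and masses are not known exactly. Their poses are not given: they have to be found in the camera images.
- vial_tray: the vial tray: low open steel tray, fixed to the bench, 160 mm (its x) by 130 mm (its y), walls 20 mm high (rim to 23 mm) and 4 mm thick, floor 4 mm thick, so 152 x 122 mm inside. Origin at the centre of its underside. It already holds one standing vial, somewhere in its half towards its -y side. The other tray has the same shape; they stand side by side and which is left and right varies.
- ring_tray: the ring tray: a second tray of exactly the same shape and size, origin likewise. It already holds one small flat centring ring, somewhere in its half towards its -y side. Left of the trays stands a stirrer, 65 mm high with a 290 mm rod on its far left side; left and beyond the things to be sorted stand taller instruments: keep the gripper off them.
- tray_vial_mid (a point): vial that already stands in the vial tray, 25 mm diameter, 52 mm tall with its cap. It stays there. Site at its centre, half-way up, z axis along the vial.
- tray_ring_mid (a point): small flat centring ring (metal ring in a black rubber rim), 30 mm diameter, 8 mm high, that already lies in the other tray. It stays there. Site at its centre, half-way up.
- vial_a_mid (a point): glass vial to be sorted, standing on the bench: 25 mm diameter to 40 mm height, then a 21 mm screw cap up to 52 mm. Site at its centre, half-way up, z axis along the vial.
- vial_b_mid (a point): second glass vial to be sorted, same size and shape, standing on the bench. Site at its centre, half-way up, z axis along the vial.
- large_ring_mid (a point): centring ring to be sorted: a flat metal ring in a black rubber rim, 40 mm outside diameter, 8 mm high, lying on the bench; grasp it across the outside. Site at its centre, half-way up.
- nut_mid (a point): Bystander: leave it where it is. Steel hexagon nut, 26 mm wide, 13 mm high, behind the things to be sorted. Site at its centre, half-way up.
- dish_mid (a point): Bystander: leave it where it is. Clear petri dish, 67 mm diameter, 14 mm high, behind the things to be sorted. Site at its centre, half-way up.
- tape_mid (a point): Bystander: leave it where it is. Roll of black tape lying flat, about 63 mm diameter, 19 mm high, to the left of the things to be sorted. Site at its centre, half-way up.

How it is judged:
At the end, for the whole second after the job is handed in: All three vials stand upright (within 0.25 rad) on the vial tray's floor, inside its walls; the large and the small centring ring lie inside the walls of the other tray, centres under 22 mm above its underside (one may rest on the other); all at rest (x of vial_a_mid in the frame of vial_tray between -0.075 and 0.075 m and y of vial_a_mid in the frame of vial_tray between -0.06 and 0.06 m and z of vial_a_mid in the frame of vial_tray between 0.02 and 0.038 m and angle between each of vial_a_mid, vial_b_mid, tray_vial_mid's own z axis and vertical below 0.25 rad and linear speed of each of vial_a, vial_b, tray_vial, large_ring, tray_ring below 0.02 m/s and x of vial_b_mid in the frame of vial_tray between -0.075 and 0.075 m and y of vial_b_mid in the frame of vial_tray between -0.06 and 0.06 m and z of vial_b_mid in the frame of vial_tray between 0.02 and 0.038 m and x of tray_vial_mid in the frame of vial_tray between -0.075 and 0.075 m and y of tray_vial_mid in the frame of vial_tray between -0.06 and 0.06 m and z of tray_vial_mid in the frame of vial_tray between 0.02 and 0.038 m and x of large_ring_mid in the frame of ring_tray between -0.075 and 0.075 m and y of large_ring_mid in the frame of ring_tray between -0.06 and 0.06 m and z of large_ring_mid in the frame of ring_tray between 0 and 0.022 m and x of tray_ring_mid in the frame of ring_tray between -0.075 and 0.075 m and y of tray_ring_mid in the frame of ring_tray between -0.06 and 0.06 m and z of tray_ring_mid in the frame of ring_tray between 0 and 0.022 m); the robot touches nothing.
It fails at once if the nut is shifted by more than 30 mm (distance of nut_mid from where it was at the start of the episode above 0.03 m).
It fails at once if the petri dish is shifted by more than 30 mm (distance of dish_mid from where it was at the start of the episode above 0.03 m).
It fails at once if the roll of tape is shifted by more than 30 mm (distance of tape_mid from where it was at the start of the episode above 0.03 m).
It also fails if it takes over 64 s, if anything falls off the work surface, if the arm or the gripper's body presses on something with over 40 N, if the wrist force passes 120 N, or if a joint passes its speed limit or range.

## Working session

There is one attempt and no reset: what is moved stays moved. The work goes in short steps, Python scripts to look and compute and a tool call to move; the robot and the scene stay as the last step left them, time stands still between calls to the robot, and variables do not carry over. Pictures are saved under pics/ and viewed, at most 10 in all, crops included, and the job is handed in when it is done.

Besides the shell and the picture viewer there is one more tool, called after "Call:" by a JSON object that holds its "method" and its "body". send_rows: Moves the arm, as the interface text tells. Its arguments: {"type":"object","properties":{"series":{"type":"array","items":{"type":"object","properties":{"tx":{"type":"number"},"ty":{"type":"number"},"tz":{"type":"number"},"rx":{"type":"number"},"ry":{"type":"number"},"rz":{"type":"number"}}}},"fingers":{"type":"number"}},"required":["series"]}

```bash
mkdir -p pics; cat > h.py <<'E'
import numpy as np, cv2
from cell import ctrl
from scipy.spatial.transform import Rotation as R
def ray(c,xy):
    K=np.array(c["camera_matrix"]);h,w=c["color"].shape[:2]
    u,v=xy[0]*w,xy[1]*h
    d=np.linalg.solve(K,[u,v,1]);d=np.array([d[0],-d[1],-d[2]])
    return np.array(c["position"]),R.from_quat(c["orientation"]).apply(d)
def onz(c,xy,z):
    p,d=ray(c,xy);return p+d*(z-p[2])/d[2]
E
python3 - <<'E'
from h import *
Z=dict(vial_tray=0,ring_tray=0,tray_vial_mid=.03,tray_ring_mid=.008,vial_a_mid=.026,vial_b_mid=.026,large_ring_mid=.004,nut_mid=.0065,dish_mid=.007,tape_mid=.0095)
s=ctrl.state();print({k:np.round(s[k],3) for k in("clock","position","tool_rot","width")})
for n in("top","scene"):
    c=ctrl.camera(n);cv2.imwrite(f"pics/{n}0.png",c["color"][:,:,::-1]);print(n,np.round(c["position"],3),c["orientation"],{k for k in c})
    for k,z in Z.items():
        print(k,[(round(m["p"],2),(np.array(m["xy"])*[512,384]).round().tolist(),onz(c,m["xy"],z).round(3).tolist()[:2]) for m in ctrl.mark_of(n,k)[:4]])
E
```

```text
{'clock': np.float64(0.0), 'position': array([ 0.19 , -0.595,  0.222]), 'tool_rot': array([ 0.988,  0.154, -0.   , -0.001]), 'width': np.float64(0.087)}
top [ 0.486 -0.224  1.126] [ 0.02944741 -0.03922101 -0.69634076  0.7160336 ] {'camera_matrix', 'color', 'position', 'orientation'}
vial_tray [(0.86, [327.0, 246.0], [0.461, -0.447]), (0.33, [343.0, 234.0], [0.496, -0.49])]
ring_tray [(0.88, [274.0, 242.0], [0.469, -0.299])]
tray_vial_mid [(0.52, [345.0, 234.0], [0.497, -0.487]), (0.35, [272.0, 148.0], [0.727, -0.285])]
tray_ring_mid [(0.44, [289.0, 246.0], [0.46, -0.339])]
vial_a_mid [(0.53, [223.0, 202.0], [0.574, -0.157])]
vial_b_mid [(0.38, [294.0, 195.0], [0.599, -0.351])]
large_ring_mid [(0.39, [265.0, 184.0], [0.629, -0.271])]
nut_mid [(0.52, [234.0, 164.0], [0.683, -0.181])]
dish_mid [(0.88, [274.0, 146.0], [0.737, -0.294])]
tape_mid [(0.77, [152.0, 201.0], [0.573, 0.04])]
scene [0.129 0.383 0.674] [-0.14199527  0.4107948   0.85418022 -0.28541395] {'camera_matrix', 'color', 'position', 'orientation'}
vial_tray [(0.88, [346.0, 190.0], [0.462, -0.445])]
ring_tray [(0.57, [316.0, 220.0], [0.464, -0.294]), (0.55, [343.0, 169.0], [0.512, -0.522])]
tray_vial_mid [(0.56, [344.0, 170.0], [0.489, -0.48])]
tray_ring_mid [(0.51, [335.0, 213.0], [0.437, -0.336]), (0.41, [342.0, 168.0], [0.511, -0.516])]
vial_a_mid [(0.73, [228.0, 179.0], [0.715, -0.269]), (0.67, [247.0, 227.0], [0.564, -0.156]), (0.63, [345.0, 169.0], [0.495, -0.492])]
vial_b_mid [(0.55, [286.0, 181.0], [0.589, -0.352])]
large_ring_mid [(0.54, [259.0, 199.0], [0.619, -0.273])]
nut_mid [(0.45, [217.0, 204.0], [0.689, -0.192]), (0.23, [186.0, 284.0], [0.574, 0.034])]
dish_mid [(0.63, [227.0, 180.0], [0.733, -0.282])]
tape_mid [(0.96, [186.0, 283.0], [0.573, 0.035])]
```

View pics/top0.png

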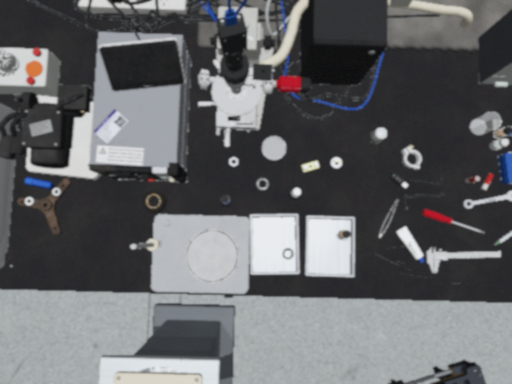

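View pics/scene0.png

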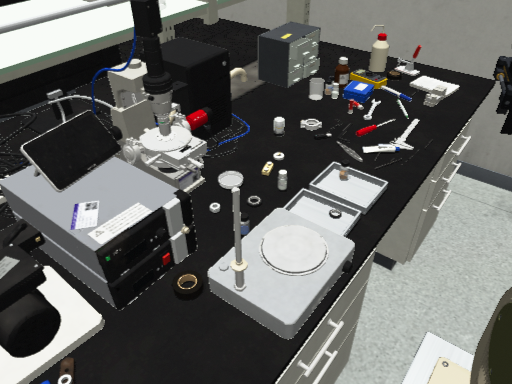

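The top view shows the ring tray at (274,243) and the vial tray at (330,246), with its vial at (344,234). Vial b is at (296,193), the large ring at (263,184) and vial a (dark cap) at (226,200). The nut is at (234,161), the dish at (274,147) and the tape at (153,201). The scene view agrees, and the network marks match what I see. I'll sharpen the pick positions using the traces.

```bash
python3 - <<'E'
from h import *
for n in("top","scene"):
    c=ctrl.camera(n)
    for k,z in dict(vial_a_mid=.026,large_ring_mid=.004,tray_vial_mid=.03,tray_ring_mid=.008,vial_tray=.012,ring_tray=.012).items():
        for m in ctrl.trace(n,k)[:4]:
            if m["p"]<.2: continue
            v,u=np.nonzero(m["region"]);xy=((u.mean()+.5)/512,(v.mean()+.5)/384)
            print(n,k,round(m["p"],2),len(u),u.min(),u.max(),v.min(),v.max(),onz(c,xy,z).round(4)[:2])
E
```

```text
top vial_a_mid 0.49 91 220 230 194 204 [ 0.5807 -0.1631]
top large_ring_mid 0.46 56 257 268 179 190 [ 0.622  -0.2658]
top tray_ring_mid 0.46 26 285 293 252 258 [ 0.4309 -0.3451]
top tray_ring_mid 0.33 91 291 301 187 197 [ 0.6072 -0.3573]
top vial_tray 0.66 2895 305 355 215 277 [ 0.4594 -0.4519]
top ring_tray 0.97 2814 250 299 214 275 [ 0.4624 -0.3002]
top ring_tray 0.34 291 143 165 190 211 [0.5714 0.0321]
scene vial_a_mid 0.6 188 241 249 212 234 [ 0.5736 -0.1608]
scene large_ring_mid 0.48 76 248 261 196 204 [ 0.6232 -0.2634]
scene tray_vial_mid 0.68 181 339 349 160 179 [ 0.4891 -0.4823]
scene tray_ring_mid 0.57 88 330 341 209 217 [ 0.4334 -0.3362]
scene vial_tray 0.87 2198 309 387 162 213 [ 0.4525 -0.4429]
scene ring_tray 0.81 1930 285 361 189 236 [ 0.4571 -0.3201]
```

Call:
{"method": "send_rows", "body": {"series": [{"rz": 7}, {"rz": 14}, {"rz": 17.7}, {"rz": 17.7}], "fingers": 0.7}}

```text
validation failed for argument at $.se...
```

Call:
{"method": "send_rows", "body": {"series": [{"tx": 0, "ty": 0, "tz": 0, "rx": 0, "ry": 0, "rz": 7}, {"tx": 0, "ty": 0, "tz": 0, "rx": 0, "ry": 0, "rz": 14}, {"tx": 0, "ty": 0, "tz": 0, "rx": 0, "ry": 0, "rz": 17.7}, {"tx": 0, "ty": 0, "tz": 0, "rx": 0, "ry": 0, "rz": 17.7}], "fingers": 0.7}}

```text
clock: 2.13
position: [0.19, -0.5955, 0.2226]
tool_rot: [1.0, -0.002, -0.0, 0.0]
ft_force: [0.7, -0.1, 0.7]
width: 0.0681
gripper_force: 0.0
```

Call:
{"method": "send_rows", "body": {"series": [{"tx": 0.03, "ty": -0.0175, "tz": 0, "rx": 0, "ry": 0, "rz": 0}, {"tx": 0.065, "ty": -0.038, "tz": 0, "rx": 0, "ry": 0, "rz": 0}, {"tx": 0.1, "ty": -0.058, "tz": 0, "rx": 0, "ry": 0, "rz": 0}, {"tx": 0.135, "ty": -0.078, "tz": 0, "rx": 0, "ry": 0, "rz": 0}, {"tx": 0.17, "ty": -0.099, "tz": 0, "rx": 0, "ry": 0, "rz": 0}, {"tx": 0.205, "ty": -0.119, "tz": 0, "rx": 0, "ry": 0, "rz": 0}, {"tx": 0.24, "ty": -0.14, "tz": 0, "rx": 0, "ry": 0, "rz": 0}, {"tx": 0.275, "ty": -0.16, "tz": 0, "rx": 0, "ry": 0, "rz": 0}]}}

```text
clock: 2.8
position: [0.4665, -0.4342, 0.2229]
tool_rot: [1.0, 0.001, 0.0, 0.0]
ft_force: [0.3, -0.8, 0.2]
width: 0.0611
gripper_force: 0.0
```

Call:
{"method": "send_rows", "body": {"series": [{"tx": 0.035, "ty": -0.02, "tz": 0, "rx": 0, "ry": 0, "rz": 0}, {"tx": 0.07, "ty": -0.04, "tz": 0, "rx": 0, "ry": 0, "rz": 0}, {"tx": 0.105, "ty": -0.06, "tz": 0, "rx": 0, "ry": 0, "rz": 0}, {"tx": 0.13, "ty": -0.075, "tz": 0.01, "rx": 0, "ry": 0, "rz": 0}, {"tx": 0.137, "ty": -0.0795, "tz": 0.03, "rx": 0, "ry": 0, "rz": 0}, {"tx": 0.137, "ty": -0.0795, "tz": 0.06, "rx": 0, "ry": 0, "rz": 0}, {"tx": 0.137, "ty": -0.0795, "tz": 0.08, "rx": 0, "ry": 0, "rz": 0}, {"tx": 0.137, "ty": -0.0795, "tz": 0.08, "rx": 0, "ry": 0, "rz": 0}]}}

```text
clock: 3.47
position: [0.5998, -0.3546, 0.1371]
tool_rot: [1.0, 0.002, -0.003, -0.002]
ft_force: [-0.2, 0.6, -1.9]
width: 0.061
gripper_force: 0.0
```

```bash
python3 - <<'E'
from h import *
im=[]
for n in("top","scene"):
    c=ctrl.camera(n);i=c["color"][:,:,::-1]
    im.append(cv2.resize(i[130:290,200:380] if n=="top" else i[110:270,180:360],None,fx=2.2,fy=2.2,interpolation=cv2.INTER_CUBIC))
    for k,z in dict(vial_a_mid=.026,vial_b_mid=.026,large_ring_mid=.004).items():
        for m in ctrl.trace(n,k)[:4]:
            if m["p"]<.2: continue
            v,u=np.nonzero(m["region"]);xy=((u.mean()+.5)/512,(v.mean()+.5)/384)
            print(n,k,round(m["p"],2),len(u),u.min(),u.max(),v.min(),v.max(),onz(c,xy,z).round(4)[:2])
cv2.imwrite("pics/a1.png",np.hstack(im));s=ctrl.state();print(s["clock"],s["position"],s["width"])
E
```

```text
top vial_a_mid 0.63 76 221 230 195 204 [ 0.5802 -0.1641]
top large_ring_mid 0.72 306 143 165 190 211 [0.5729 0.0337]
top large_ring_mid 0.53 62 256 264 177 190 [ 0.6288 -0.2558]
scene vial_a_mid 0.56 178 241 249 213 234 [ 0.5736 -0.1611]
scene vial_b_mid 0.62 140 279 287 171 189 [ 0.597  -0.3495]
scene large_ring_mid 0.64 38 248 260 197 204 [ 0.6212 -0.2597]
3.8667 [ 0.60249086 -0.35640605  0.1440595 ] 0.06101122707009731
```

View pics/a1.png

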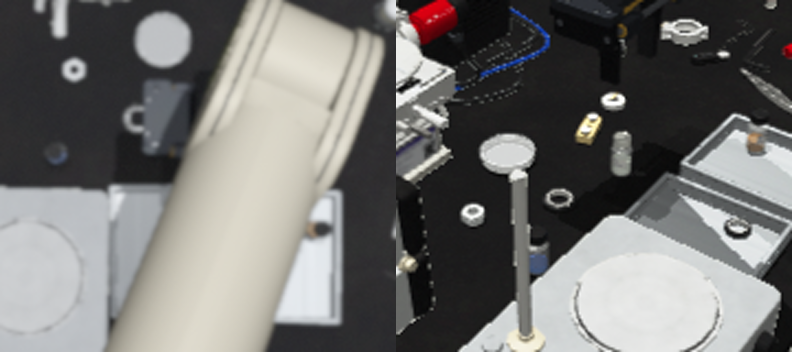

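Right half: the open fingers hang above and beyond vial b (seen at about (622,153)), and the way down is clear. I'll go down with a small correction.

Call:
{"method": "send_rows", "body": {"series": [{"tx": -0.002, "ty": -0.003, "tz": 0.03, "rx": 0, "ry": 0, "rz": 0}, {"tx": -0.002, "ty": -0.003, "tz": 0.06, "rx": 0, "ry": 0, "rz": 0}, {"tx": -0.002, "ty": -0.003, "tz": 0.085, "rx": 0, "ry": 0, "rz": 0}, {"tx": -0.002, "ty": -0.003, "tz": 0.105, "rx": 0, "ry": 0, "rz": 0}, {"tx": -0.002, "ty": -0.003, "tz": 0.12, "rx": 0, "ry": 0, "rz": 0}, {"tx": -0.002, "ty": -0.003, "tz": 0.128, "rx": 0, "ry": 0, "rz": 0}, {"tx": -0.002, "ty": -0.003, "tz": 0.128, "rx": 0, "ry": 0, "rz": 0}]}}

```text
clock: 4.45
position: [0.5993, -0.3527, 0.0132]
tool_rot: [1.0, -0.0, -0.001, -0.0]
ft_force: [-0.2, -0.2, -0.2]
width: 0.061
gripper_force: 0.0
```

Call:
{"method": "send_rows", "body": {"series": [{"tx": 0, "ty": 0, "tz": 0, "rx": 0, "ry": 0, "rz": 0}, {"tx": 0, "ty": 0, "tz": 0, "rx": 0, "ry": 0, "rz": 0}, {"tx": 0, "ty": 0, "tz": 0, "rx": 0, "ry": 0, "rz": 0}, {"tx": 0, "ty": 0, "tz": 0, "rx": 0, "ry": 0, "rz": 0}, {"tx": 0, "ty": 0, "tz": 0, "rx": 0, "ry": 0, "rz": 0}, {"tx": 0, "ty": 0, "tz": 0, "rx": 0, "ry": 0, "rz": 0}], "fingers": 0}}

```text
clock: 4.95
position: [0.6002, -0.3531, 0.015]
tool_rot: [1.0, -0.0, 0.0, 0.0]
ft_force: [-0.1, 0.5, 0.8]
width: 0.0285
gripper_force: 0.0
```

Call:
{"method": "send_rows", "body": {"series": [{"tx": 0, "ty": 0, "tz": 0, "rx": 0, "ry": 0, "rz": 0}, {"tx": 0, "ty": 0, "tz": 0, "rx": 0, "ry": 0, "rz": 0}, {"tx": 0, "ty": 0, "tz": 0, "rx": 0, "ry": 0, "rz": 0}, {"tx": 0, "ty": 0, "tz": 0, "rx": 0, "ry": 0, "rz": 0}], "fingers": 0}}

```text
clock: 5.28
position: [0.6001, -0.3531, 0.0148]
tool_rot: [1.0, -0.0, 0.0, 0.0]
ft_force: [-1.1, 0.5, 3.1]
width: 0.0234
gripper_force: 30.0
```

Call:
{"method": "send_rows", "body": {"series": [{"tx": 0, "ty": 0, "tz": -0.02, "rx": 0, "ry": 0, "rz": 0}, {"tx": 0, "ty": 0, "tz": -0.05, "rx": 0, "ry": 0, "rz": 0}, {"tx": 0, "ty": 0, "tz": -0.08, "rx": 0, "ry": 0, "rz": 0}, {"tx": -0.02, "ty": 0.008, "tz": -0.09, "rx": 0, "ry": 0, "rz": 0}, {"tx": -0.05, "ty": 0.021, "tz": -0.09, "rx": 0, "ry": 0, "rz": 0}, {"tx": -0.08, "ty": 0.034, "tz": -0.09, "rx": 0, "ry": 0, "rz": 0}, {"tx": -0.11, "ty": 0.047, "tz": -0.09, "rx": 0, "ry": 0, "rz": 0}, {"tx": -0.14, "ty": 0.059, "tz": -0.09, "rx": 0, "ry": 0, "rz": 0}]}}

```text
clock: 5.95
position: [0.4584, -0.4125, 0.1044]
tool_rot: [1.0, -0.0, -0.0, 0.0]
ft_force: [0.3, -1.5, -0.9]
width: 0.024
gripper_force: 30.0
```

Call:
{"method": "send_rows", "body": {"series": [{"tx": -0.025, "ty": 0.01, "tz": 0, "rx": 0, "ry": 0, "rz": 0}, {"tx": -0.04, "ty": 0.016, "tz": 0, "rx": 0, "ry": 0, "rz": 0}, {"tx": -0.045, "ty": 0.018, "tz": 0, "rx": 0, "ry": 0, "rz": 0}, {"tx": -0.045, "ty": 0.018, "tz": 0, "rx": 0, "ry": 0, "rz": 0}, {"tx": -0.045, "ty": 0.018, "tz": 0, "rx": 0, "ry": 0, "rz": 0}]}}

```text
clock: 6.37
position: [0.4161, -0.4293, 0.1046]
tool_rot: [1.0, 0.0, 0.0, -0.0]
ft_force: [0.8, 0.7, -1.1]
width: 0.0239
gripper_force: 30.0
```

```bash
python3 - <<'E'
from h import *
c=ctrl.camera("scene");i=c["color"][:,:,::-1]
cv2.imwrite("pics/a2.png",cv2.resize(i[110:260,240:420],None,fx=3.5,fy=3.5,interpolation=cv2.INTER_CUBIC));s=ctrl.state();print(s["clock"],s["position"],s["width"])
E
```

```text
6.4167 [ 0.41667126 -0.42890726  0.10457285] 0.023613875185110433
```

View pics/a2.png

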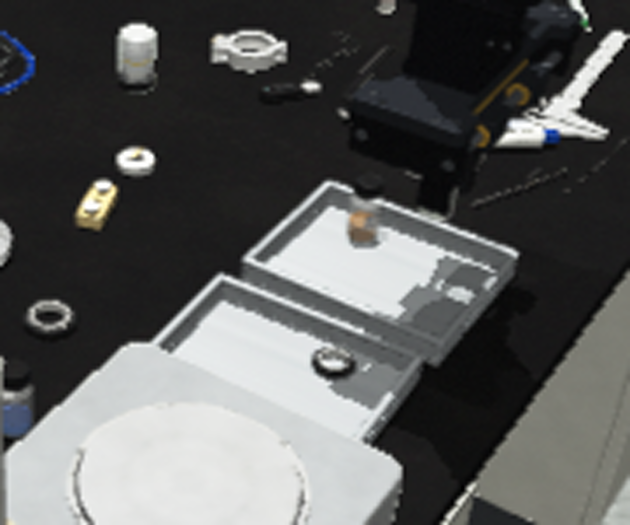

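Vial b has left its spot on the bench and is in the gripper, whose shadow lies inside the vial tray at about (450,290). The tray vial is clear of it at (363,212). I'll lower it now.

Call:
{"method": "send_rows", "body": {"series": [{"tx": 0, "ty": 0, "tz": 0.025, "rx": 0, "ry": 0, "rz": 0}, {"tx": 0, "ty": 0, "tz": 0.045, "rx": 0, "ry": 0, "rz": 0}, {"tx": 0, "ty": 0, "tz": 0.06, "rx": 0, "ry": 0, "rz": 0}, {"tx": 0, "ty": 0, "tz": 0.072, "rx": 0, "ry": 0, "rz": 0}, {"tx": 0, "ty": 0, "tz": 0.08, "rx": 0, "ry": 0, "rz": 0}, {"tx": 0, "ty": 0, "tz": 0.084, "rx": 0, "ry": 0, "rz": 0}, {"tx": 0, "ty": 0, "tz": 0.085, "rx": 0, "ry": 0, "rz": 0}, {"tx": 0, "ty": 0, "tz": 0.085, "rx": 0, "ry": 0, "rz": 0}]}}

```text
clock: 7.08
position: [0.4155, -0.4301, 0.0199]
tool_rot: [1.0, 0.0, 0.0, 0.0]
ft_force: [-0.9, -0.7, 0.3]
width: 0.0235
gripper_force: 30.0
```

Call:
{"method": "send_rows", "body": {"series": [{"tx": 0, "ty": 0, "tz": 0, "rx": 0, "ry": 0, "rz": 0}, {"tx": 0, "ty": 0, "tz": 0, "rx": 0, "ry": 0, "rz": 0}, {"tx": 0, "ty": 0, "tz": 0, "rx": 0, "ry": 0, "rz": 0}, {"tx": 0, "ty": 0, "tz": 0, "rx": 0, "ry": 0, "rz": 0}, {"tx": 0, "ty": 0, "tz": 0, "rx": 0, "ry": 0, "rz": 0}], "fingers": 0.42}}

```text
clock: 7.5
position: [0.4151, -0.4301, 0.0199]
tool_rot: [1.0, -0.0, 0.0, 0.0]
ft_force: [-0.5, 0.8, -0.8]
width: 0.036
gripper_force: 0.0
```

Call:
{"method": "send_rows", "body": {"series": [{"tx": 0, "ty": 0, "tz": -0.01, "rx": 0, "ry": 0, "rz": 0}, {"tx": 0, "ty": 0, "tz": -0.03, "rx": 0, "ry": 0, "rz": 0}, {"tx": 0, "ty": 0, "tz": -0.06, "rx": 0, "ry": 0, "rz": 0}, {"tx": 0, "ty": 0, "tz": -0.09, "rx": 0, "ry": 0, "rz": 0}, {"tx": 0.01, "ty": -0.008, "tz": -0.12, "rx": 0, "ry": 0, "rz": 0}, {"tx": 0.035, "ty": -0.028, "tz": -0.13, "rx": 0, "ry": 0, "rz": 0}, {"tx": 0.06, "ty": -0.049, "tz": -0.13, "rx": 0, "ry": 0, "rz": 0}, {"tx": 0.085, "ty": -0.069, "tz": -0.13, "rx": 0, "ry": 0, "rz": 0}]}}

```text
clock: 8.17
position: [0.5013, -0.3606, 0.152]
tool_rot: [1.0, -0.001, 0.001, 0.001]
ft_force: [0.6, -0.8, -0.8]
width: 0.0369
gripper_force: 0.0
```

```bash
python3 - <<'E'
from h import *
for n in("top","scene"):
    c=ctrl.camera(n);i=c["color"][:,:,::-1]
    for k,z in dict(vial_b_mid=.03,large_ring_mid=.004).items():
        for m in ctrl.trace(n,k)[:4]:
            if m["p"]<.2: continue
            v,u=np.nonzero(m["region"]);xy=((u.mean()+.5)/512,(v.mean()+.5)/384)
            print(n,k,round(m["p"],2),len(u),u.min(),u.max(),v.min(),v.max(),onz(c,xy,z).round(4)[:2])
        for m in ctrl.mark_of(n,k)[:4]: print(n,k,round(m["p"],2),onz(c,m["xy"],z).round(4)[:2])
s=ctrl.state();print(s["clock"],s["position"],s["width"])
cv2.imwrite("pics/a3.png",cv2.resize(i[110:260,240:420],None,fx=3.5,fy=3.5,interpolation=cv2.INTER_CUBIC))
E
```

```text
top large_ring_mid 0.58 102 256 269 177 190 [ 0.6287 -0.2654]
top large_ring_mid 0.57 [ 0.6334 -0.2717]
scene vial_b_mid 0.47 176 355 365 180 200 [ 0.4144 -0.4248]
scene vial_b_mid 0.52 [ 0.413  -0.4348]
8.6667 [ 0.49919442 -0.3619163   0.14966754] 0.036672439239186776
```

View pics/a3.png

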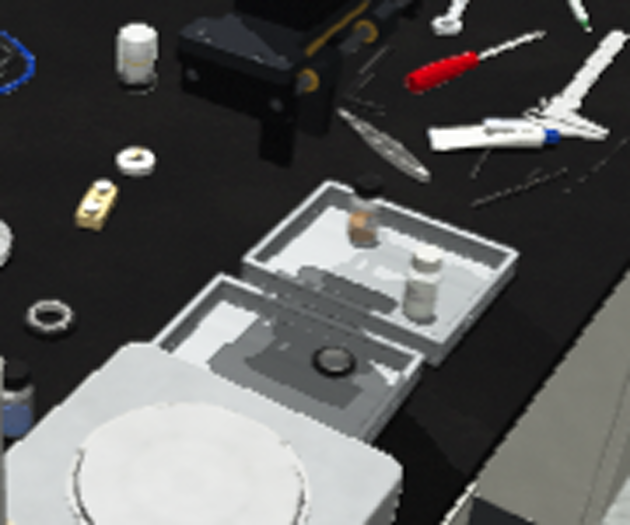

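Vial b stands upright in the vial tray at (423,285), next to the tray vial at (363,212). The large ring lies on the bench at (50,317). I'll go above it now.

Call:
{"method": "send_rows", "body": {"series": [{"tx": 0.025, "ty": -0.019, "tz": 0, "rx": 0, "ry": 0, "rz": 0}, {"tx": 0.05, "ty": -0.038, "tz": 0, "rx": 0, "ry": 0, "rz": 0}, {"tx": 0.075, "ty": -0.057, "tz": 0, "rx": 0, "ry": 0, "rz": 0}, {"tx": 0.1, "ty": -0.077, "tz": 0.01, "rx": 0, "ry": 0, "rz": 0}, {"tx": 0.12, "ty": -0.092, "tz": 0.03, "rx": 0, "ry": 0, "rz": 0}, {"tx": 0.126, "ty": -0.097, "tz": 0.06, "rx": 0, "ry": 0, "rz": 0}, {"tx": 0.126, "ty": -0.097, "tz": 0.08, "rx": 0, "ry": 0, "rz": 0}, {"tx": 0.126, "ty": -0.097, "tz": 0.08, "rx": 0, "ry": 0, "rz": 0}], "fingers": 0.75}}

```text
clock: 9.33
position: [0.6234, -0.2627, 0.0643]
tool_rot: [1.0, 0.0, -0.004, -0.001]
ft_force: [-1.0, -0.5, -1.0]
width: 0.0647
gripper_force: 0.0
```

```bash
python3 - <<'E'
from h import *
c=ctrl.camera("scene");i=c["color"][:,:,::-1]
for m in ctrl.trace("scene","large_ring_mid")[:3]:
    v,u=np.nonzero(m["region"]);xy=((u.mean()+.5)/512,(v.mean()+.5)/384)
    print(round(m["p"],2),len(u),u.min(),u.max(),v.min(),v.max(),onz(c,xy,.004).round(4)[:2])
s=ctrl.state();print(s["clock"],s["position"],s["width"])
cv2.imwrite("pics/a4.png",cv2.resize(i[140:240,200:320],None,fx=5,fy=5,interpolation=cv2.INTER_CUBIC))
E
```

```text
0.48 140 247 262 195 206 [ 0.6218 -0.2616]
0.34 83 210 220 203 212 [ 0.684  -0.1813]
9.4333 [ 0.62535973 -0.26479777  0.06959445] 0.0650885353133797
```

View pics/a4.png

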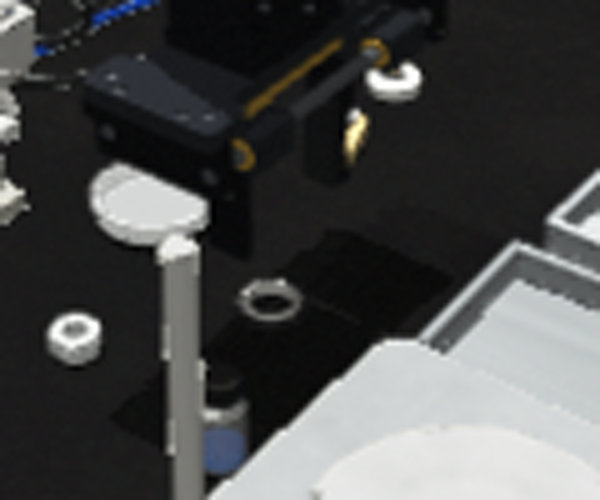

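The ring lies at (270,299) in the crop, midway between the two fingers at about (233,250) and (330,175) once I project them down. The way down is clear.

Call:
{"method": "send_rows", "body": {"series": [{"tx": -0.001, "ty": -0.002, "tz": 0.02, "rx": 0, "ry": 0, "rz": 0}, {"tx": -0.002, "ty": -0.002, "tz": 0.038, "rx": 0, "ry": 0, "rz": 0}, {"tx": -0.002, "ty": -0.002, "tz": 0.05, "rx": 0, "ry": 0, "rz": 0}, {"tx": -0.002, "ty": -0.002, "tz": 0.058, "rx": 0, "ry": 0, "rz": 0}, {"tx": -0.002, "ty": -0.002, "tz": 0.063, "rx": 0, "ry": 0, "rz": 0}, {"tx": -0.002, "ty": -0.002, "tz": 0.066, "rx": 0, "ry": 0, "rz": 0}, {"tx": -0.002, "ty": -0.002, "tz": 0.066, "rx": 0, "ry": 0, "rz": 0}, {"tx": -0.002, "ty": -0.002, "tz": 0.066, "rx": 0, "ry": 0, "rz": 0}]}}

```text
clock: 10.1
position: [0.6245, -0.2622, 0.0044]
tool_rot: [1.0, -0.0, 0.001, 0.0]
ft_force: [0.7, -0.0, 0.5]
width: 0.0651
gripper_force: 0.0
```

Call:
{"method": "send_rows", "body": {"series": [{"tx": 0, "ty": 0, "tz": 0, "rx": 0, "ry": 0, "rz": 0}, {"tx": 0, "ty": 0, "tz": 0, "rx": 0, "ry": 0, "rz": 0}, {"tx": 0, "ty": 0, "tz": 0, "rx": 0, "ry": 0, "rz": 0}, {"tx": 0, "ty": 0, "tz": 0, "rx": 0, "ry": 0, "rz": 0}, {"tx": 0, "ty": 0, "tz": 0, "rx": 0, "ry": 0, "rz": 0}, {"tx": 0, "ty": 0, "tz": 0, "rx": 0, "ry": 0, "rz": 0}, {"tx": 0, "ty": 0, "tz": 0, "rx": 0, "ry": 0, "rz": 0}, {"tx": 0, "ty": 0, "tz": 0, "rx": 0, "ry": 0, "rz": 0}], "fingers": 0}}

```text
clock: 10.77
position: [0.6241, -0.2621, 0.0037]
tool_rot: [1.0, -0.0, 0.0, 0.0]
ft_force: [-0.9, -0.9, 2.4]
width: 0.0377
gripper_force: 30.0
```

Call:
{"method": "send_rows", "body": {"series": [{"tx": 0, "ty": 0, "tz": -0.02, "rx": 0, "ry": 0, "rz": 0}, {"tx": 0, "ty": 0, "tz": -0.045, "rx": 0, "ry": 0, "rz": 0}, {"tx": -0.02, "ty": 0.004, "tz": -0.065, "rx": 0, "ry": 0, "rz": 0}, {"tx": -0.05, "ty": 0.01, "tz": -0.07, "rx": 0, "ry": 0, "rz": 0}, {"tx": -0.08, "ty": 0.015, "tz": -0.07, "rx": 0, "ry": 0, "rz": 0}, {"tx": -0.105, "ty": 0.019, "tz": -0.07, "rx": 0, "ry": 0, "rz": 0}, {"tx": -0.12, "ty": 0.021, "tz": -0.07, "rx": 0, "ry": 0, "rz": 0}, {"tx": -0.124, "ty": 0.022, "tz": -0.07, "rx": 0, "ry": 0, "rz": 0}]}}

```text
clock: 11.43
position: [0.4972, -0.2852, 0.0736]
tool_rot: [1.0, -0.001, -0.001, 0.0]
ft_force: [0.0, -0.4, -0.2]
width: 0.0375
gripper_force: 30.0
```

Call:
{"method": "send_rows", "body": {"series": [{"tx": 0, "ty": 0, "tz": 0.01, "rx": 0, "ry": 0, "rz": 0}, {"tx": 0, "ty": 0, "tz": 0.025, "rx": 0, "ry": 0, "rz": 0}, {"tx": 0, "ty": 0, "tz": 0.04, "rx": 0, "ry": 0, "rz": 0}, {"tx": 0, "ty": 0, "tz": 0.052, "rx": 0, "ry": 0, "rz": 0}, {"tx": 0, "ty": 0, "tz": 0.06, "rx": 0, "ry": 0, "rz": 0}, {"tx": 0, "ty": 0, "tz": 0.064, "rx": 0, "ry": 0, "rz": 0}, {"tx": 0, "ty": 0, "tz": 0.064, "rx": 0, "ry": 0, "rz": 0}, {"tx": 0, "ty": 0, "tz": 0.064, "rx": 0, "ry": 0, "rz": 0}]}}

```text
clock: 12.1
position: [0.5005, -0.284, 0.0097]
tool_rot: [1.0, 0.0, 0.0, 0.0]
ft_force: [-0.3, 0.0, 0.5]
width: 0.0374
gripper_force: 30.0
```

Now I'll release the ring, rise and head for vial a at about (0.575, -0.160).

Call:
{"method": "send_rows", "body": {"series": [{"tx": 0, "ty": 0, "tz": 0, "rx": 0, "ry": 0, "rz": 0}, {"tx": 0, "ty": 0, "tz": 0, "rx": 0, "ry": 0, "rz": 0}, {"tx": 0, "ty": 0, "tz": 0, "rx": 0, "ry": 0, "rz": 0}, {"tx": 0, "ty": 0, "tz": 0, "rx": 0, "ry": 0, "rz": 0}, {"tx": 0, "ty": 0, "tz": 0, "rx": 0, "ry": 0, "rz": 0}], "fingers": 0.56}}

```text
clock: 12.52
position: [0.5001, -0.2841, 0.0099]
tool_rot: [1.0, -0.0, 0.0, 0.0]
ft_force: [0.9, 0.8, 1.1]
width: 0.0478
gripper_force: 0.0
```

Call:
{"method": "send_rows", "body": {"series": [{"tx": 0, "ty": 0, "tz": -0.015, "rx": 0, "ry": 0, "rz": 0}, {"tx": 0, "ty": 0, "tz": -0.04, "rx": 0, "ry": 0, "rz": 0}, {"tx": 0, "ty": 0, "tz": -0.075, "rx": 0, "ry": 0, "rz": 0}, {"tx": 0.005, "ty": -0.01, "tz": -0.11, "rx": 0, "ry": 0, "rz": 0}, {"tx": 0.025, "ty": -0.04, "tz": -0.125, "rx": 0, "ry": 0, "rz": 0}, {"tx": 0.045, "ty": -0.07, "tz": -0.13, "rx": 0, "ry": 0, "rz": 0}, {"tx": 0.065, "ty": -0.1, "tz": -0.13, "rx": 0, "ry": 0, "rz": 0}, {"tx": 0.075, "ty": -0.123, "tz": -0.13, "rx": 0, "ry": 0, "rz": 0}]}}

```text
clock: 13.18
position: [0.5772, -0.1578, 0.1406]
tool_rot: [1.0, 0.001, 0.001, -0.0]
ft_force: [0.0, 0.1, 0.9]
width: 0.049
gripper_force: 0.0
```

```bash
python3 - <<'E'
from h import *
for n in("top","scene"):
    c=ctrl.camera(n);i=c["color"][:,:,::-1]
    for k,z in dict(vial_a_mid=.026,large_ring_mid=.008).items():
        for m in ctrl.trace(n,k)[:4]:
            if m["p"]<.2: continue
            v,u=np.nonzero(m["region"]);xy=((u.mean()+.5)/512,(v.mean()+.5)/384)
            print(n,k,round(m["p"],2),len(u),u.min(),u.max(),v.min(),v.max(),onz(c,xy,z).round(4)[:2])
s=ctrl.state();print(s["clock"],s["position"],s["width"])
cv2.imwrite("pics/a5.png",cv2.resize(i[130:250,190:380],None,fx=4,fy=4,interpolation=cv2.INTER_CUBIC))
E
```

```text
scene vial_a_mid 0.54 205 240 249 212 234 [ 0.5748 -0.1616]
scene large_ring_mid 0.6 67 294 308 209 218 [ 0.4992 -0.2912]
scene large_ring_mid 0.26 1724 285 359 189 235 [ 0.459  -0.3256]
13.4833 [ 0.57446068 -0.16243867  0.13945429] 0.048976923020326114
```

View pics/a5.png

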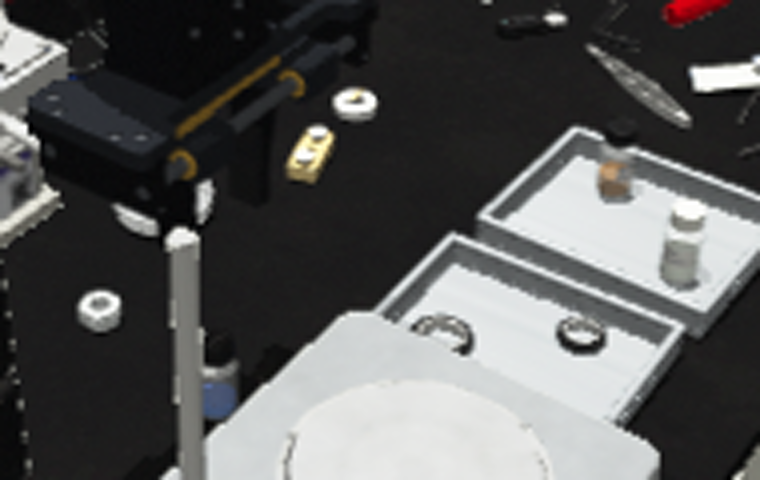

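The large ring lies in the ring tray at (445,335), beside the small one at (581,333). Both tray vials stand. Vial a (blue, at (220,385)) is partly hidden by the rod, and the gripper is above it. I'll go down.

Call:
{"method": "send_rows", "body": {"series": [{"tx": 0.002, "ty": -0.001, "tz": 0.03, "rx": 0, "ry": 0, "rz": 0}, {"tx": 0.002, "ty": -0.001, "tz": 0.06, "rx": 0, "ry": 0, "rz": 0}, {"tx": 0.002, "ty": -0.001, "tz": 0.085, "rx": 0, "ry": 0, "rz": 0}, {"tx": 0.002, "ty": -0.001, "tz": 0.105, "rx": 0, "ry": 0, "rz": 0}, {"tx": 0.002, "ty": -0.001, "tz": 0.118, "rx": 0, "ry": 0, "rz": 0}, {"tx": 0.002, "ty": -0.001, "tz": 0.124, "rx": 0, "ry": 0, "rz": 0}, {"tx": 0.002, "ty": -0.001, "tz": 0.124, "rx": 0, "ry": 0, "rz": 0}]}}

```text
clock: 14.07
position: [0.5762, -0.1607, 0.0146]
tool_rot: [1.0, -0.001, -0.001, -0.0]
ft_force: [0.5, 0.7, 0.3]
width: 0.0487
gripper_force: 0.0
```

Call:
{"method": "send_rows", "body": {"series": [{"tx": 0, "ty": 0, "tz": 0, "rx": 0, "ry": 0, "rz": 0}, {"tx": 0, "ty": 0, "tz": 0, "rx": 0, "ry": 0, "rz": 0}, {"tx": 0, "ty": 0, "tz": 0, "rx": 0, "ry": 0, "rz": 0}, {"tx": 0, "ty": 0, "tz": 0, "rx": 0, "ry": 0, "rz": 0}, {"tx": 0, "ty": 0, "tz": 0, "rx": 0, "ry": 0, "rz": 0}, {"tx": 0, "ty": 0, "tz": 0, "rx": 0, "ry": 0, "rz": 0}, {"tx": 0, "ty": 0, "tz": 0, "rx": 0, "ry": 0, "rz": 0}, {"tx": 0, "ty": 0, "tz": 0, "rx": 0, "ry": 0, "rz": 0}], "fingers": 0}}

```text
clock: 14.73
position: [0.5775, -0.1602, 0.0162]
tool_rot: [1.0, -0.0, 0.001, 0.0]
ft_force: [-1.1, 0.2, 6.4]
width: 0.0235
gripper_force: 30.0
```

Call:
{"method": "send_rows", "body": {"series": [{"tx": 0, "ty": 0, "tz": -0.025, "rx": 0, "ry": 0, "rz": 0}, {"tx": 0, "ty": 0, "tz": -0.06, "rx": 0, "ry": 0, "rz": 0}, {"tx": 0, "ty": 0, "tz": -0.095, "rx": 0, "ry": 0, "rz": 0}, {"tx": -0.008, "ty": 0.02, "tz": -0.12, "rx": 0, "ry": 0, "rz": 0}, {"tx": -0.024, "ty": 0.052, "tz": -0.12, "rx": 0, "ry": 0, "rz": 0}, {"tx": -0.038, "ty": 0.085, "tz": -0.12, "rx": 0, "ry": 0, "rz": 0}, {"tx": -0.053, "ty": 0.118, "tz": -0.12, "rx": 0, "ry": 0, "rz": 0}, {"tx": -0.068, "ty": 0.151, "tz": -0.12, "rx": 0, "ry": 0, "rz": 0}]}}

```text
clock: 15.4
position: [0.5081, -0.3123, 0.1357]
tool_rot: [1.0, 0.0, 0.0, 0.0]
ft_force: [1.1, -1.0, -0.4]
width: 0.0235
gripper_force: 30.0
```

Call:
{"method": "send_rows", "body": {"series": [{"tx": -0.015, "ty": 0.033, "tz": 0, "rx": 0, "ry": 0, "rz": 0}, {"tx": -0.03, "ty": 0.066, "tz": 0, "rx": 0, "ry": 0, "rz": 0}, {"tx": -0.042, "ty": 0.093, "tz": 0, "rx": 0, "ry": 0, "rz": 0}, {"tx": -0.05, "ty": 0.109, "tz": 0, "rx": 0, "ry": 0, "rz": 0}, {"tx": -0.05, "ty": 0.109, "tz": 0.01, "rx": 0, "ry": 0, "rz": 0}, {"tx": -0.05, "ty": 0.109, "tz": 0.025, "rx": 0, "ry": 0, "rz": 0}, {"tx": -0.05, "ty": 0.109, "tz": 0.03, "rx": 0, "ry": 0, "rz": 0}, {"tx": -0.05, "ty": 0.109, "tz": 0.03, "rx": 0, "ry": 0, "rz": 0}]}}

```text
clock: 16.07
position: [0.4585, -0.4185, 0.1037]
tool_rot: [1.0, 0.0, -0.001, -0.001]
ft_force: [-0.3, 0.4, -0.6]
width: 0.0236
gripper_force: 30.0
```

```bash
python3 - <<'E'
from h import *
c=ctrl.camera("scene");i=c["color"][:,:,::-1]
s=ctrl.state();print(s["clock"],s["position"],s["width"],s["gripper_force"])
cv2.imwrite("pics/a6.png",cv2.resize(i[110:260,240:420],None,fx=3.5,fy=3.5,interpolation=cv2.INTER_CUBIC))
E
```

```text
16.1167 [ 0.45905897 -0.41890818  0.1048987 ] 0.02390252905694938 29.999946313910186
```

View pics/a6.png

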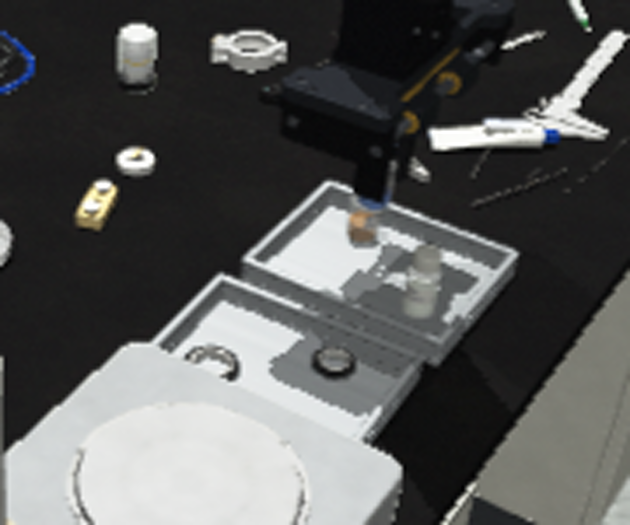

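Vial a is held above the vial tray at about (372,195), and its blue base shows below the finger. Both standing vials are clear of it. I'll lower and release.

Call:
{"method": "send_rows", "body": {"series": [{"tx": 0, "ty": 0, "tz": 0.025, "rx": 0, "ry": 0, "rz": 0}, {"tx": 0, "ty": 0, "tz": 0.045, "rx": 0, "ry": 0, "rz": 0}, {"tx": 0, "ty": 0, "tz": 0.06, "rx": 0, "ry": 0, "rz": 0}, {"tx": 0, "ty": 0, "tz": 0.072, "rx": 0, "ry": 0, "rz": 0}, {"tx": 0, "ty": 0, "tz": 0.08, "rx": 0, "ry": 0, "rz": 0}, {"tx": 0, "ty": 0, "tz": 0.084, "rx": 0, "ry": 0, "rz": 0}, {"tx": 0, "ty": 0, "tz": 0.084, "rx": 0, "ry": 0, "rz": 0}, {"tx": 0, "ty": 0, "tz": 0.084, "rx": 0, "ry": 0, "rz": 0}]}}

```text
clock: 16.78
position: [0.4595, -0.4203, 0.0223]
tool_rot: [1.0, 0.0, 0.0, 0.0]
ft_force: [-0.2, -0.3, -0.2]
width: 0.0237
gripper_force: 30.0
```

Call:
{"method": "send_rows", "body": {"series": [{"tx": 0, "ty": 0, "tz": 0, "rx": 0, "ry": 0, "rz": 0}, {"tx": 0, "ty": 0, "tz": 0, "rx": 0, "ry": 0, "rz": 0}, {"tx": 0, "ty": 0, "tz": 0, "rx": 0, "ry": 0, "rz": 0}, {"tx": 0, "ty": 0, "tz": 0, "rx": 0, "ry": 0, "rz": 0}, {"tx": 0, "ty": 0, "tz": 0, "rx": 0, "ry": 0, "rz": 0}], "fingers": 0.4}}

```text
clock: 17.2
position: [0.4591, -0.4201, 0.0218]
tool_rot: [1.0, -0.0, 0.0, 0.0]
ft_force: [-0.1, -0.2, -0.5]
width: 0.0347
gripper_force: 0.0
```

Call:
{"method": "send_rows", "body": {"series": [{"tx": 0, "ty": 0, "tz": -0.01, "rx": 0, "ry": 0, "rz": 0}, {"tx": 0, "ty": 0, "tz": -0.03, "rx": 0, "ry": 0, "rz": 0}, {"tx": 0, "ty": 0, "tz": -0.06, "rx": 0, "ry": 0, "rz": 0}, {"tx": 0, "ty": 0, "tz": -0.09, "rx": 0, "ry": 0, "rz": 0}, {"tx": 0, "ty": 0, "tz": -0.12, "rx": 0, "ry": 0, "rz": 0}, {"tx": 0, "ty": 0, "tz": -0.14, "rx": 0, "ry": 0, "rz": 0}, {"tx": 0, "ty": 0, "tz": -0.15, "rx": 0, "ry": 0, "rz": 0}, {"tx": 0, "ty": 0, "tz": -0.15, "rx": 0, "ry": 0, "rz": 0}]}}

```text
clock: 17.87
position: [0.46, -0.4207, 0.1746]
tool_rot: [1.0, -0.0, 0.002, 0.002]
ft_force: [0.0, 0.3, 0.2]
width: 0.0346
gripper_force: 0.0
```

```bash
python3 - <<'E'
from h import *
c=ctrl.camera("scene");i=c["color"][:,:,::-1]
s=ctrl.state();print(s["clock"],s["position"],s["width"],s["gripper_force"])
cv2.imwrite("pics/a7.png",cv2.resize(i[110:260,200:420],None,fx=3.5,fy=3.5,interpolation=cv2.INTER_CUBIC))
E
```

```text
17.9167 [ 0.45925461 -0.42019911  0.17230098] 0.03491993911174695 0.0
```

View pics/a7.png

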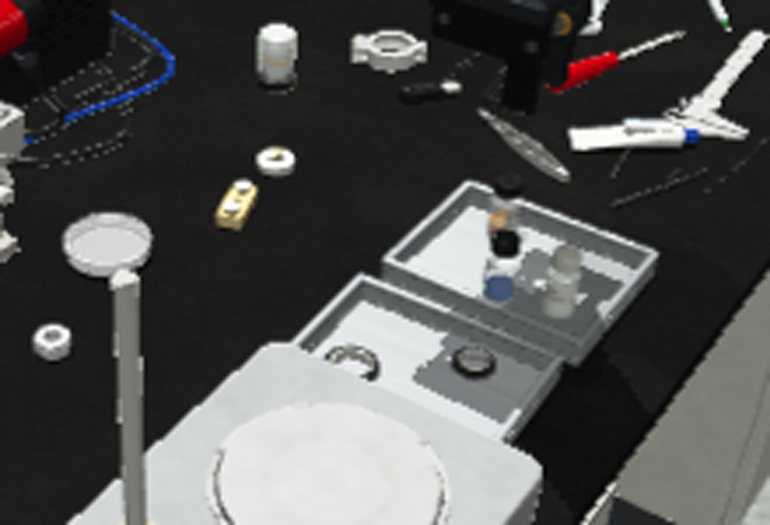

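All three vials stand in the vial tray, at (505,205), (500,265) and (563,283). Both rings lie in the ring tray, at (352,362) and (473,360). The gripper is clear, so I'm handing in.

```bash
python3 -c "
from cell import ctrl
print(ctrl.finish_job())"
```

```text
the job is handed in; nothing more can be done
None
```

The job is handed in at about 18 s on the robot's clock: in the last picture all three vials stand in the vial tray, both rings lie in the ring tray, and the nut and dish look untouched (the tape was out of that view); no verdict was returned.

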